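Park the print-room press by its spoked wheel

TASK

Get the small roller press ready for the next sheet: push the spokes of its hand wheel round, one after another and gently, with your fingertips, until the spoke with the ball on its end points straight up. Either direction will do; only push, never grip the wheel, and finish with the wheel at rest and your hand clear. Leave the other things on the table where they are.

Things in the scene. Friction and masses are not known exactly. Their poses are not given: they have to be found in the camera images.
- star_wheel: Upright steel hand wheel, no rim, six 16 mm round spokes 60 deg apart reaching 130 mm from the axis, hub 64 mm across, 36 mm thick; one spoke ends in a ball. Origin: hub centre, in the spokes' plane, 165 mm up. x: level axle, away from the press, within 0.35 rad of straight away from the robot; z: along the ball spoke. Roll about x is 0 with the ball up; at yaw 0 positive roll leans it to -y.
- ball (a point): Centre of the steel ball, 38 mm in diameter, on the end of one spoke, 127 mm from the wheel's axis; it starts in the lower half. The other five spokes are plain. The wheel turns endlessly both ways and stays where it is left: friction about 0.35 N m (3.5 N at 100 mm from the axis), slight damping.
- roller (a point): Middle of the press's black rubber roller, 86 mm in diameter, on the wheel's axle 160 mm behind the wheel and turning with it; 158 mm long, with an aluminium paper clamp bar along it on the ball's side.
- press: Grey frame of the press, fixed to the table, all behind the wheel (on the robot's side). Origin on the table under the hub, x along the axle. Base plate 35 to 285 mm behind the spokes' plane, 190 mm wide; two upright cheeks 140 mm wide, 225 mm high, the nearer face 60 mm behind that plane; screw heads on them up to 247 mm.
- glue_stick: Loose glue stick standing upright, 31 mm in diameter, 96 mm high, in front of the wheel. Origin at its underside. Leave alone.
- ink_jar: Loose black jar with a white lid, 60 mm in diameter, 60 mm high, in front of the wheel. Origin at its underside. Leave alone.
- plaster_tile: Loose white plaster tile lying flat, 85 x 100 x 22 mm, in front of the wheel. Origin at its underside. Leave alone.
- sketchbook: Loose brown spiral sketchbook lying flat on the robot's left, 150 x 210 x 18 mm. Origin at its underside. Leave alone.
- field_guide: Loose white book lying flat on the robot's right, 144 x 204 x 34 mm. Origin at its underside. Leave alone.
- brayer: Loose ink roller with a wooden handle lying on the table beyond the sketchbook, about 150 x 95 x 36 mm. Origin on the table under its middle. Leave alone.
- water_mug: Loose white mug, 80 mm in diameter, 90 mm high, beyond the white book. Origin at its underside. Leave alone.

How it is judged:
By the outcome, as a careful person would: the job done as asked, in the order asked, and still so for the second after the job is handed in, with the robot touching nothing.
It also fails if it takes over 61 s, if anything falls off the work surface, if the arm or the gripper's body presses on something with over 40 N, if the wrist force passes 120 N, or if a joint passes its speed limit or range.

ROBOT

A 6-joint arm with a two-finger parallel gripper is mounted at the origin on the work surface. World frame = base frame: x ahead of the robot, y to its left, z up, the work surface at z = 0. Lengths are in m, angles in rad, forces in N, time in s.
With the tool pointing down it reaches from about 0.25 to 0.725 m from the base axis. Payload 4 kg.
Tool frame: the origin (TCP) lies midway between the tips of the shut fingers; the grasp point (between the pads) lies 19 mm behind it; x points along the fingers, y is the direction in which the jaws open and shut, and the axes are right-handed (so a half turn about x gives the same grasp; the last joint's range is limited). The gripper opens to 85 mm and grips with 20 to 120 N. Pads are 22 mm wide; open, the fingers measure 114 mm over their backs; the gripper's body (76 mm by 85 mm) begins 54 mm behind the grasp point. The pads swing forward as they close: fully open they stand 13 mm farther back than shut.
Start: joints at [1.329, 0.241, 0.005, 1.335, 0, 1.571], TCP at [0.12, 0.485, 0.231] pointing down, gripper open.
Joint ranges: [-2.72, 2.72], [-1.05, 1.87], [-1.09, 1.28], [-1.99, 2.15], [-1.42, 1.44], [-3.14, 3.14]. Speed limits (rad/s): [2.79, 2.79, 3.14, 3.14, 3.14, 3.14].

INTERFACE

Orientations are given as a unit quaternion [x, y, z, w].
In Python, from workcell import * gives the robot as it stands.
- The arm moves only by the tool play_rows, never from a script. Its argument "plan" is a list of rows, each a list of 7 numbers: the shift along the tool's x, y, z in mm, then the turn, a rotation vector about the tool's x, y, z in rad, then the closure, from -1 (fully open) to 1 (shut). In form: [[x, y, z, rx, ry, rz, grip], ...]. A call has 1 to 20 rows; each row shifts and turns the commanded pose from where the row before left it, along the tool's axes as they then stand; what a row does not reach is not made up. A row lasts 1/12 s, in which the tool goes at most 41.7 mm and 7.16 degrees, less where a joint would pass 70% of its speed; a pose out of reach is approached as far as the arm can. A call with a gripper value outside its range is refused whole. The fingers move at their own pace and stop on an object; the grip force is fixed at half the most. Time passes only in rows, so rows that do not move let the fingers close. It gives the time, the measured TCP pose, the force and the opening at its end, in the units of the state.
- get_obs(): the state, without advancing time (a new reading comes with each control period).
- camera(name): name is "side" or "top" or "wrist"; returns a dict with "frame" (400x640x3 uint8, red, green, blue), "depth" (400x640 float32, m along the optical axis (not along the pixel's ray), 0 where there is no reading), "fx", "fy", "cx", "cy" (pixels), "camera_from_world" (4x4, takes a point from world to camera coordinates). Camera axes: x right, y up, looking along -z (the intrinsics and any distortion apply to the point x, -y, -z); pixel columns grow to the right and rows downward; lengths in m; the calibration is good to about 2 mm. A picture is of the moment at which its call begins.
- job_done(): hands the job in, once; it reports no verdict.
Trained networks look in a picture, given as the dict that the camera call returned (one of the last four; its "shot" number tells which), for a name from the list of things; names that differ only in an ending like _2 or _b are one class to them, and where a whole thing is asked for, a point or a joint stands for the part that bears it (a point fixed in the world has none). Each returns a list of dicts, best first, with "confidence" (0 to 1); they miss things now and then, are a little off and sometimes report something else, mostly with a low value. They report only what shows in the picture. A call takes as long as a camera call.
- search_frame(thing, picture): "centre" ([x, y, z] in m, in world coordinates, good to about 4 mm: the middle of the surface that is visible of it).
- pinpoint(thing, picture): "centre" ([x, y, z] in m, in world coordinates, good to about 4 mm: a listed point, or the origin of a listed thing).
The state is a dict: "clock": time; "joint_pos": joint angles; "joint_vel": joint speeds; "tau": joint torques, N m; "eef_pos": TCP position; "tool_rot": TCP orientation; "ft_force": force on the tool from outside, world axes, zero at the start; "ft_torque": the same for the moment, N m; "grip_width": finger opening in m.
Only numpy, scipy, OpenCV 4.12 (cv2) and the standard library are available. Lean on these libraries where they do the work, as an engineer would, in place of code of your own. Each camera call takes 0.05 s, during which the arm holds its last target. There are 200 camera calls.

## Working session

There is one attempt and no reset: what is moved stays moved. The work goes in short steps, Python scripts to look and compute and a tool call to move; the robot and the scene stay as the last step left them, time stands still between calls to the robot, and variables do not carry over. Pictures are saved under pics/ and viewed, about 8 in all and at most 12, crops included, and the job is handed in when it is done.

Besides the shell and the picture viewer there is one more tool, called after "Emit:" as a command line: name --pt "numbers of a row" for each row, then --argument value for the rest. play_rows: Moves the arm, as the interface text tells. Its arguments: {"type":"object","properties":{"plan":{"type":"array","items":{"type":"array","items":{"type":"number"}}}},"required":["plan"]}

```bash
mkdir -p pics; cat > h.py <<'E'
from workcell import *
import numpy as np, cv2
np.set_printoptions(precision=4,suppress=True)
def show(p,n): cv2.imwrite('pics/%s.png'%n,p["frame"][:,:,::-1])
E
python3 - <<'E'
from h import *
o=get_obs(); print(o)
a=[]
for n in("side","top"):
    p=camera(n); a.append(p["frame"])
    for t in("star_wheel","ball","roller","press","glue_stick","ink_jar","plaster_tile"):
        r=pinpoint(t,p)
        print(n,t,[(np.array(q["centre"]),round(q["confidence"],2)) for q in r[:2]])
im=np.vstack(a); cv2.imwrite('pics/a.png',cv2.resize(im[:,:,::-1],(480,600)))
cv2.imwrite('pics/side.png',a[0][:,:,::-1]);cv2.imwrite('pics/top.png',a[1][:,:,::-1])
E
```

```text
{'clock': 0.0, 'joint_pos': array([1.329 , 0.2414, 0.0037, 1.3352, 0.    , 1.5708]), 'joint_vel': array([-0.0009, -0.0014, -0.0014,  0.0005, -0.0017,  0.    ]), 'tau': array([  0.0009, -37.2315,  25.241 ,   0.017 ,  -0.0002,  -0.    ]), 'eef_pos': array([0.1196, 0.4848, 0.2304]), 'tool_rot': array([ 0.0846,  0.702 , -0.086 ,  0.7019]), 'ft_force': array([-0.2072,  0.0099,  0.6339]), 'ft_torque': array([-0.013 , -0.0285,  0.0414]), 'grip_width': 0.08529957415249582}
side star_wheel [(array([0.6099, 0.0705, 0.1656]), 0.84)]
side ball [(array([0.6144, 0.052 , 0.0396]), 0.58)]
side roller []
side press [(array([0.609 , 0.0766, 0.005 ]), 0.71)]
side glue_stick [(array([ 0.6462,  0.2305, -0.0004]), 0.75)]
side ink_jar [(array([ 0.7353, -0.0158,  0.0018]), 0.63), (array([0.6395, 0.4048, 0.0031]), 0.41)]
side plaster_tile [(array([0.7131, 0.1036, 0.0008]), 0.72)]
top star_wheel [(array([0.6058, 0.0768, 0.1662]), 0.64)]
top ball [(array([0.6113, 0.0604, 0.0459]), 0.6)]
top roller [(array([0.4515, 0.03  , 0.1682]), 0.93)]
top press [(array([0.609 , 0.0718, 0.001 ]), 0.58)]
top glue_stick [(array([0.6479, 0.2334, 0.    ]), 0.55)]
top ink_jar [(array([ 0.6395,  0.4024, -0.0044]), 0.7)]
top plaster_tile [(array([0.7168, 0.1017, 0.0029]), 0.63)]
```

View pics/side.png

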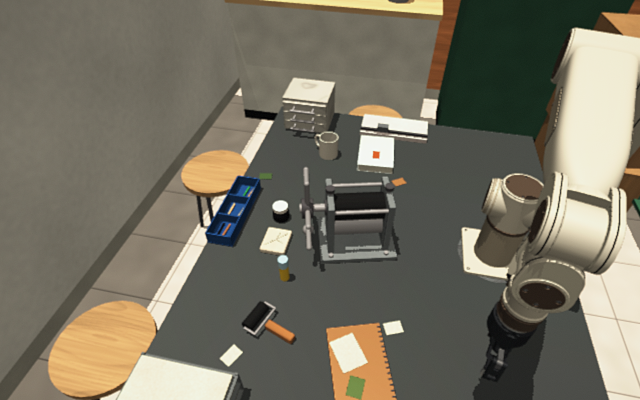

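View pics/top.png

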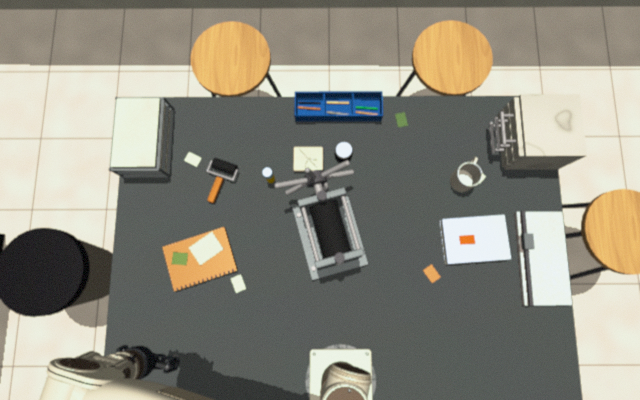

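The side picture shows the wheel edge-on at about px (308,210). The top picture has it at about (315,182), with the ball hidden at the bottom. The ball has roll of about 172°, so I'll push the top spokes toward +y. That takes three strokes.

```bash
cat >> h.py <<'E'
from scipy.spatial.transform import Rotation as Ro
YAW=0.27; C=np.array([0.608,0.073,0.165])
ax=np.array([np.cos(YAW),np.sin(YAW),0]); yw=np.array([-np.sin(YAW),np.cos(YAW),0])
def goal(tgt,R=None):
    o=get_obs(); r=Ro.from_quat(o["tool_rot"]); d=r.inv().apply(np.array(tgt)-o["eef_pos"])*1000
    print("tool axes (cols)\n",r.as_matrix()); print("shift mm tool",d)
    if R is not None: print("rotvec",(r.inv()*Ro.from_matrix(R)).as_rotvec())
dn=np.array([0,0,-1.])
RA=np.column_stack([dn,yw,np.cross(dn,yw)]); RB=np.column_stack([dn,ax,np.cross(dn,ax)])
RC=np.column_stack([dn,-yw,np.cross(dn,-yw)]); RD=np.column_stack([dn,-ax,np.cross(dn,-ax)])
E
python3 - <<'E'
from h import *
for R in(RA,RB,RC,RD): goal(C-0.05*yw+[0,0,.235],R)
E
```

```text
tool axes (cols)
 [[ 0.      0.2394  0.9709]
 [ 0.0001  0.9709 -0.2394]
 [-1.      0.0001  0.    ]]
shift mm tool [-168.6747 -327.1461  597.326 ]
rotvec [-0.5118  0.     -0.0001]
tool axes (cols)
 [[ 0.      0.2394  0.9709]
 [ 0.0001  0.9709 -0.2394]
 [-1.      0.0001  0.    ]]
shift mm tool [-168.6747 -327.1461  597.326 ]
rotvec [ 1.059  -0.     -0.0001]
tool axes (cols)
 [[ 0.      0.2394  0.9709]
 [ 0.0001  0.9709 -0.2394]
 [-1.      0.0001  0.    ]]
shift mm tool [-168.6747 -327.1461  597.326 ]
rotvec [ 2.6298 -0.0001 -0.0001]
tool axes (cols)
 [[ 0.      0.2394  0.9709]
 [ 0.0001  0.9709 -0.2394]
 [-1.      0.0001  0.    ]]
shift mm tool [-168.6747 -327.1461  597.326 ]
rotvec [-2.0826  0.0001 -0.    ]
```

Emit:
play_rows --pt "-28 0 0 -0.0853 0 0 1" --pt "-28 0 0 -0.0853 0 0 1" --pt "-28 0 0 -0.0853 0 0 1" --pt "-28 0 0 -0.0853 0 0 1" --pt "-28 0 0 -0.0853 0 0 1" --pt "-28 0 0 -0.0853 0 0 1" --pt "0 -29 18 0 0 0 1" --pt "0 -29 18 0 0 0 1" --pt "0 -29 18 0 0 0 1" --pt "0 -29 18 0 0 0 1" --pt "0 -29 18 0 0 0 1" --pt "0 -29 18 0 0 0 1" --pt "0 -29 18 0 0 0 1"

```text
clock: 1.88
eef_pos: [0.2962, 0.3221, 0.3995]
tool_rot: [-0.095, 0.7, 0.095, 0.701]
ft_force: [0.2, 0.7, -0.6]
grip_width: 0.0001
```

Emit:
play_rows --pt "0 -29 18 0 0 0 1" --pt "0 -29 18 0 0 0 1" --pt "0 -29 18 0 0 0 1" --pt "0 -29 18 0 0 0 1" --pt "0 -29 18 0 0 0 1" --pt "0 -29 18 0 0 0 1" --pt "0 -29 18 0 0 0 1" --pt "0 -29 18 0 0 0 1" --pt "0 -29 18 0 0 0 1" --pt "0 -29 18 0 0 0 1" --pt "0 -29 18 0 0 0 1" --pt "0 -29 18 0 0 0 1" --pt "0 -29 18 0 0 0 1" --pt "0 0 0 0 0 0 1" --pt "0 0 0 0 0 0 1"

```text
clock: 3.13
eef_pos: [0.6227, 0.0209, 0.3964]
tool_rot: [-0.094, 0.702, 0.094, 0.699]
ft_force: [0.5, -0.2, -0.5]
grip_width: -0.0002
```

```bash
python3 - <<'E'
from h import *
o=get_obs(); print(o["clock"],o["eef_pos"],o["joint_pos"],o["grip_width"])
goal(C-0.05*yw+[0,0,.235],RA)
a=[]
p=camera("wrist"); show(p,"w1")
for t in("star_wheel","roller","press","ball"): print(t,[(np.array(q["centre"]),round(q["confidence"],2)) for q in pinpoint(t,p)[:2]])
def cloud(p):
    M=np.linalg.inv(p["camera_from_world"]); v,u=np.nonzero(p["depth"]>0); d=p["depth"][v,u]
    c=np.stack([(u-p["cx"])/p["fx"]*d,-(v-p["cy"])/p["fy"]*d,-d,np.ones_like(d)]); return (M@c).T[:,:3]
for n in("wrist","side","top"):
    if n!="wrist": p=camera(n); 
    P=cloud(p)-C; s=P@ax; y=P@yw; z=P[:,2]
    m=(abs(s)<.028)&(np.hypot(y,z)<.15)&(z>-.155)
    print(n,m.sum()); np.save(n+'.npy',np.stack([s,y,z],1)[m])
    ang=np.degrees(np.arctan2(-y,z)); r=np.hypot(y,z); k=m&(r>.05)
    h=np.histogram(ang[k],np.arange(-180,181,10))[0]; print(h)
    for a0 in range(-180,180,60):
        pass
    print("s mean",np.median(s[k]))
E
```

```text
3.1333 [0.6227 0.0209 0.3964] [ 0.0335  0.5538  0.902   1.9229  0.0002 -0.2335] -0.00019665909365716296
tool axes (cols)
 [[-0.004  -0.2639  0.9645]
 [ 0.      0.9646  0.2639]
 [-1.      0.0011 -0.0038]]
shift mm tool [-3.565   4.1039 -0.2635]
rotvec [-0.003  -0.0038 -0.0011]
star_wheel [(array([0.6065, 0.0767, 0.1624]), 0.9)]
roller []
press [(array([0.6071, 0.0762, 0.0061]), 0.74)]
ball [(array([0.615 , 0.0535, 0.0384]), 0.78)]
wrist 7786
[   0    0    0    0   19  388    0    0    0    0   41 1284    0    0
    0    0  153  869    0    0    0    0 1126   98    0    0    0    0
  764   33    0    0    0    0  271   91]
s mean -0.0011576242802843757
side 640
[  0   0   0   0   0 103   2   0   0   0   7  75   0   0   0   3  94   2
   0   0   0   1  70   0   0   0   0   0   0   0   0   0   0   0   5  35]
s mean -0.0004416012082584608
top 366
[  0   0   0   0   0  85   7   0   0   0  10 141   0   0   0   0  29  12
   0   0   0   0   0   0   0   0   0   0   0   0   0   0   0   0   0   0]
s mean -0.0025043522146191255
```

View pics/w1.png

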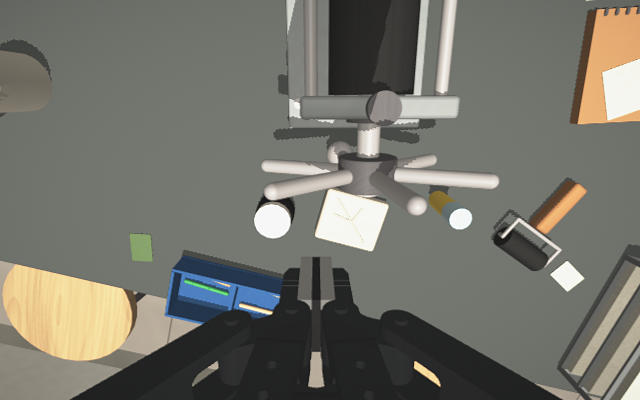

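The wrist picture shows all six spokes. The hub is at (368,172), the top spoke at (415,203) leans right (+y), and the ball at (340,150) is low on the -y side. Next I'll fit the pose.

```bash
cat >> h.py <<'E'
from scipy.optimize import least_squares
def cloud(p):
    M=np.linalg.inv(p["camera_from_world"]); v,u=np.nonzero(p["depth"]>0); d=p["depth"][v,u]
    c=np.stack([(u-p["cx"])/p["fx"]*d,-(v-p["cy"])/p["fy"]*d,-d,np.ones_like(d)]); return (M@c).T[:,:3]
def fit(names=("wrist",),yaw0=YAW,c0=C,roll0=None,free=True):
    Q=[]
    for n in names:
        P=cloud(camera(n)); q=P-c0; r=np.hypot(q@yw,q[:,2]); m=(abs(q@ax)<.025)&(r>.05)&(r<.105); Q.append(P[m])
    Q=np.vstack(Q)
    def res(x):
        yaw=x[4] if free else yaw0; c=np.array(x[:3]) if free else c0
        a=np.array([np.cos(yaw),np.sin(yaw),0]); y=np.array([-a[1],a[0],0]); q=Q-c
        u=np.stack([q@a,q@y,q[:,2]],1); D=[]
        for k in range(6):
            t=x[3]+k*np.pi/3; e=np.array([0,-np.sin(t),np.cos(t)]); l=u@e
            D.append(np.where(l>0,np.linalg.norm(u-l[:,None]*e,axis=1),1))
        return np.min(D,0)-.008
    best=min((least_squares(res,[*c0,r0,yaw0],loss='soft_l1',f_scale=.002) for r0 in np.radians([-20,0,20])),key=lambda s:s.cost)
    x=best.x; print(names,len(Q),"C",x[:3],"spoke deg",np.degrees(x[3])%60,"yaw",x[4],"rms mm",1000*np.sqrt(np.mean(np.minimum(res(x),.005)**2))); return x
E
python3 - <<'E'
from h import *
fit(); fit(("wrist","side","top")); print(get_obs()["clock"])
E
```

```text
('wrist',) 3006 C [0.6069 0.0757 0.1789] spoke deg 50.19434316597897 yaw 0.26300086993061844 rms mm 2.301234743294014
('wrist', 'side', 'top') 3369 C [0.6067 0.0759 0.179 ] spoke deg 50.243192798880344 yaw 0.2658220838523732 rms mm 2.393873892020488
3.6833
```

```bash
python3 - <<'E'
from h import *
p=camera("wrist"); P=cloud(p); c=np.array([.607,.0757,.165])
yaw=.264; a=np.array([np.cos(yaw),np.sin(yaw),0]); y=np.array([-a[1],a[0],0]); q=P-c
u=np.stack([q@a,q@y,q[:,2]],1); r=np.hypot(u[:,1],u[:,2]); m=(abs(u[:,0])<.03)&(r<.15)&(u[:,2]>-.15); u=u[m];r=r[m]
ang=np.degrees(np.arctan2(-u[:,1],u[:,2]))
for t in (-130,-70,-10,50,110,170):
    e=np.radians(t); dirn=np.array([0,-np.sin(e),np.cos(e)]); nrm=np.array([0,-np.cos(e),-np.sin(e)])
    for lo,hi in((.04,.06),(.06,.08),(.08,.10),(.10,.12),(.12,.15)):
        k=(abs(((ang-t+180)%360)-180)<25)&(r>lo)&(r<hi)
        if k.sum()>5: print(t,lo,k.sum(),"x mm",np.percentile(u[k,0]*1000,[2,50,98]),"perp mm",np.percentile(u[k]@nrm*1000,[2,50,98]))
k=r<.03; print(np.percentile(u[k,0],[2,50,98]),np.percentile(u[k,2],[2,50,98])); k=(abs(u[:,1])<.01)&(r<.045);print("hubtop z",np.percentile(u[k,2],[50,90]))
E
```

```text
-130 0.04 73 x mm [-6.4153 -2.8391  1.4353] perp mm [-1.4482  3.605   5.3894]
-130 0.06 110 x mm [-6.5183 -2.2601  5.0081] perp mm [-3.6435  3.9081  5.6124]
-130 0.08 120 x mm [-6.7446 -1.3427  7.1643] perp mm [-2.8238  3.7686  5.7764]
-130 0.1 110 x mm [-6.9697 -1.1321  7.4602] perp mm [-2.739   4.0362  5.5858]
-130 0.12 17 x mm [-6.2832 -2.4405  6.5663] perp mm [-1.8621  3.3938  5.6008]
-70 0.04 305 x mm [-6.6067 -0.1231  8.4034] perp mm [0.5442 6.5686 8.7457]
-70 0.06 319 x mm [-6.5546 -0.4322  7.855 ] perp mm [0.4503 6.4531 8.7065]
-70 0.08 340 x mm [-6.7994 -0.534   7.9964] perp mm [0.0874 6.6892 8.9334]
-70 0.1 356 x mm [-6.841  -0.4924  8.0435] perp mm [0.8869 6.5728 8.9878]
-70 0.12 80 x mm [-6.359  -0.2966  6.8214] perp mm [1.1191 5.288  8.2653]
-10 0.04 138 x mm [-6.3397 -3.0096  6.4887] perp mm [ 0.6252  9.0523 11.0579]
-10 0.06 161 x mm [-6.4415 -2.868   6.245 ] perp mm [ 1.4031  9.201  11.3094]
-10 0.08 188 x mm [-6.333  -2.7837  6.071 ] perp mm [ 0.8451  9.4095 11.1619]
-10 0.1 237 x mm [-6.4375 -2.8487  6.2946] perp mm [ 0.9901  9.3062 11.1846]
-10 0.12 326 x mm [-5.81
[... 446 characters left out ...]
 174 x mm [-5.9707 -1.6947  4.9374] perp mm [-8.4722 -6.3202  1.4823]
110 0.06 215 x mm [-5.8014  0.063   8.4266] perp mm [-8.5212 -6.1491  0.493 ]
110 0.08 213 x mm [-5.8446  0.4276  9.1958] perp mm [-8.2331 -5.9156 -0.1854]
110 0.1 203 x mm [-5.6022  0.4785  9.447 ] perp mm [-7.986  -5.8505  0.0639]
110 0.12 89 x mm [-5.4739  0.5888  8.5715] perp mm [-7.8423 -5.659  -0.298 ]
170 0.08 13 x mm [-6.3764 -5.9846 -3.8241] perp mm [-7.9101 -4.7583 -1.2633]
170 0.1 216 x mm [-14.0738  -5.3465  10.7691] perp mm [-17.2555  -8.9639   9.7683]
170 0.12 128 x mm [-16.9402  -8.6127  10.3234] perp mm [-21.0832 -15.3283  13.4812]
[-0.0291 -0.0161  0.0246] [-0.0162  0.0134  0.0297]
hubtop z [0.029  0.0321]
```

Checked by hand, the fit agrees with the stated hub: C=(0.608,0.073,0.165), yaw ~0.265, spokes at -10°, 50° and so on, and ball roll ~170°. Starting stroke 1 on the spoke at -10°.

Emit:
play_rows --pt "24 0 0 0 0 0 1" --pt "24 0 0 0 0 0 1" --pt "24 0 0 0 0 0 1" --pt "24 0 0 0 0 0 1" --pt "24 0 0 0 0 0 1" --pt "0 9 0 0 0 0 1" --pt "0 9 0 0 0 0 1" --pt "0 9 0 0 0 0 1" --pt "0 9 0 0 0 0 1" --pt "0 9 0 0 0 0 1" --pt "0 5 0 0 0 0 1" --pt "0 5 0 0 0 0 1" --pt "1.2 6.3 0 0 0 0 1" --pt "1.2 6.3 0 0 0 0 1" --pt "1.2 6.3 0 0 0 0 1" --pt "2.3 6 0 0 0 0 1" --pt "2.3 6 0 0 0 0 1" --pt "2.3 6 0 0 0 0 1" --pt "0 0 0 0 0 0 1" --pt "0 0 0 0 0 0 1"

```text
clock: 5.4
eef_pos: [0.596, 0.1119, 0.2677]
tool_rot: [-0.095, 0.702, 0.096, 0.7]
ft_force: [0.2, 1.3, 0.3]
grip_width: 0.0
```

```bash
cat >> h.py <<'E'
def ang(names=("wrist","side")):
    # spoke angle mod 60 (deg) with hub fixed: circular mean of point directions corrected by grid search on model residual
    out=[]
    for n in names:
        P=cloud(camera(n))-C; u=np.stack([P@ax,P@yw,P[:,2]],1); r=np.hypot(u[:,1],u[:,2])
        o=get_obs()["eef_pos"]-C; tip=np.array([o@yw,o[2]])
        m=(abs(u[:,0])<.012)&(r>.05)&(r<.125)&~((abs(u[:,1]-tip[0])<.035)&(u[:,2]>tip[1]-.004)); u=u[m]
        g=np.arange(-30,30,.5); cost=[]
        for t in np.radians(g):
            D=[]
            for k in range(6):
                e=np.array([0,-np.sin(t+k*np.pi/3),np.cos(t+k*np.pi/3)]); l=u@e
                D.append(np.where(l>0,np.linalg.norm(u-l[:,None]*e,axis=1),1))
            cost.append(np.mean(np.minimum(abs(np.min(D,0)-.008),.006)))
        i=int(np.argmin(cost)); out.append((n,len(u),g[i],round(1000*cost[i],2)))
    print("angle mod60",out)
def st():
    o=get_obs(); d=o["eef_pos"]-C; print("t",o["clock"],"s,y,z mm",1000*d@ax,1000*d@yw,1000*d[2],"F",o["ft_force"],"q",o["joint_pos"])
def balls():
    for n in("wrist","side","top"):
        p=camera(n)
        for q in pinpoint("ball",p)[:1]:
            d=np.array(q["centre"])-C; print(n,"ball roll",np.degrees(np.arctan2(-d@yw,d[2])),"r",np.hypot(d@yw,d[2]),"s",d@ax,q["confidence"])
E
python3 - <<'E'
from h import *
st(); ang(); show(camera("wrist"),"w2"); balls()
E
```

```text
t 5.4 s,y,z mm -1.1739455442019835 40.67828528887858 102.73956001586934 F [0.2095 1.2659 0.2593] q [ 0.185   0.4535  0.4037  1.5235  0.0011 -0.086 ]
angle mod60 [('wrist', 11471, np.float64(-28.5), np.float64(1.38)), ('side', 177, np.float64(-29.0), np.float64(1.52))]
wrist ball roll 151.92567576170833 r 0.12784218647236475 s 0.001818064345705097 0.62
side ball roll 150.62150584689095 r 0.12634869349189726 s 0.0027672464455840576 0.75
top ball roll 151.71137686501504 r 0.12162556169245495 s -0.0001809502551374834 0.88
```

View pics/w2.png

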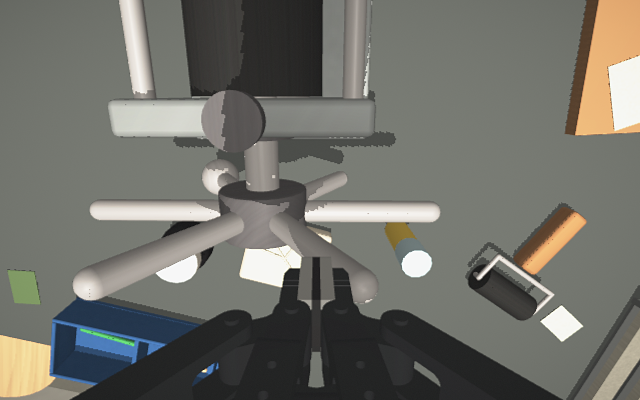

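The wheel follows the push: the picture shows the tip on the right-leaning spoke at (340,265), with the ball at (222,178). Finishing stroke 1, then re-entering.

Emit:
play_rows --pt "3.9 4.7 0 0 0 0 1" --pt "3.9 4.7 0 0 0 0 1" --pt "3.9 4.7 0 0 0 0 1" --pt "4.2 4.8 0 0 0 0 1" --pt "4.2 4.8 0 0 0 0 1" --pt "4.2 4.8 0 0 0 0 1" --pt "5 4 0 0 0 0 1" --pt "5 4 0 0 0 0 1" --pt "5 4 0 0 0 0 1" --pt "0 0 0 0 0 0 1" --pt "-28 0 0 0 0 0 1" --pt "-28 0 0 0 0 0 1" --pt "-28 0 0 0 0 0 1" --pt "-28 0 0 0 0 0 1" --pt "0 -25 0 0 0 0 1" --pt "0 -25 0 0 0 0 1" --pt "0 -25 0 0 0 0 1" --pt "0 -25 0 0 0 0 1" --pt "0 -25 0 0 0 0 1" --pt "0 0 0 0 0 0 1"

```text
clock: 7.52
eef_pos: [0.6198, 0.0255, 0.3397]
tool_rot: [-0.094, 0.702, 0.093, 0.7]
ft_force: [0.2, 1.6, -0.5]
grip_width: -0.0001
```

```bash
python3 - <<'E'
from h import *
st(); ang(); balls()
E
```

```text
t 7.5167 s,y,z mm -1.3292824266352414 -48.8682820041917 174.673663362216 F [ 0.1909  1.5584 -0.5335] q [ 0.042   0.5     0.6618  1.7356 -0.0016 -0.2232]
angle mod60 [('wrist', 6510, np.float64(2.0), np.float64(1.51)), ('side', 304, np.float64(2.0), np.float64(1.77))]
wrist ball roll 122.81261841408752 r 0.12603956865507676 s 0.004093547757409737 0.9
side ball roll 123.13234274724982 r 0.1266066522145839 s 0.002926707196731737 0.74
```

Emit:
play_rows --pt "21.5 0 0 0 0 0 1" --pt "21.5 0 0 0 0 0 1" --pt "21.5 0 0 0 0 0 1" --pt "0 9 0 0 0 0 1" --pt "0 9 0 0 0 0 1" --pt "0 6 0 0 0 0 1" --pt "0 5.2 0 0 0 0 1" --pt "0 5.2 0 0 0 0 1" --pt "0 5.2 0 0 0 0 1" --pt "0 5.2 0 0 0 0 1" --pt "0 5.2 0 0 0 0 1" --pt "1.2 6.3 0 0 0 0 1" --pt "1.2 6.3 0 0 0 0 1" --pt "1.2 6.3 0 0 0 0 1" --pt "2.3 6 0 0 0 0 1" --pt "2.3 6 0 0 0 0 1" --pt "2.3 6 0 0 0 0 1" --pt "3.3 5.5 0 0 0 0 1" --pt "3.3 5.5 0 0 0 0 1" --pt "3.3 5.5 0 0 0 0 1"

```text
clock: 9.58
eef_pos: [0.5919, 0.13, 0.2565]
tool_rot: [-0.095, 0.7, 0.095, 0.701]
ft_force: [1.7, -3.0, 3.3]
grip_width: 0.0003
```

Emit:
play_rows --pt "4.2 4.8 0 0 0 0 1" --pt "4.2 4.8 0 0 0 0 1" --pt "4.2 4.8 0 0 0 0 1" --pt "5 4 0 0 0 0 1" --pt "5 4 0 0 0 0 1" --pt "5 4 0 0 0 0 1" --pt "0 0 0 0 0 0 1" --pt "-28 0 0 0 0 0 1" --pt "-28 0 0 0 0 0 1" --pt "-28 0 0 0 0 0 1" --pt "-28 0 0 0 0 0 1" --pt "0 -26 0 0 0 0 1" --pt "0 -26 0 0 0 0 1" --pt "0 -26 0 0 0 0 1" --pt "0 -26 0 0 0 0 1" --pt "0 -26 0 0 0 0 1" --pt "0 0 0 0 0 0 1"

```text
clock: 11.0
eef_pos: [0.6194, 0.0252, 0.339]
tool_rot: [-0.094, 0.702, 0.093, 0.699]
ft_force: [0.1, -0.2, 0.3]
grip_width: 0.0001
```

```bash
python3 - <<'E'
from h import *
st(); ang(); balls()
E
```

```text
t 11.0 s,y,z mm -1.7131642466612642 -49.09255190748173 173.9626612744403 F [ 0.1352 -0.2286  0.3137] q [ 0.0413  0.5     0.66    1.735  -0.0011 -0.2237]
angle mod60 [('wrist', 6350, np.float64(0.0), np.float64(1.57)), ('side', 319, np.float64(0.0), np.float64(1.96))]
wrist ball roll 60.28878909300693 r 0.12690953921740308 s 0.0012445302834489967 0.87
side ball roll 60.32082398680718 r 0.12602421584723456 s 0.001966474024651943 0.57
```

Ball is at 60°. For the final stroke I'll stop about 8° short and measure.

Emit:
play_rows --pt "21.5 0 0 0 0 0 1" --pt "21.5 0 0 0 0 0 1" --pt "21.5 0 0 0 0 0 1" --pt "0 9 0 0 0 0 1" --pt "0 9 0 0 0 0 1" --pt "0 6 0 0 0 0 1" --pt "0 5.2 0 0 0 0 1" --pt "0 5.2 0 0 0 0 1" --pt "0 5.2 0 0 0 0 1" --pt "0 5.2 0 0 0 0 1" --pt "0 5.2 0 0 0 0 1" --pt "1.2 6.3 0 0 0 0 1" --pt "1.2 6.3 0 0 0 0 1" --pt "1.2 6.3 0 0 0 0 1" --pt "2.3 6 0 0 0 0 1" --pt "2.3 6 0 0 0 0 1" --pt "2.3 6 0 0 0 0 1" --pt "3.3 5.5 0 0 0 0 1" --pt "3.3 5.5 0 0 0 0 1" --pt "3.3 5.5 0 0 0 0 1"

```text
clock: 13.07
eef_pos: [0.5918, 0.1299, 0.2559]
tool_rot: [-0.095, 0.7, 0.095, 0.701]
ft_force: [2.0, -1.3, 2.2]
grip_width: 0.0003
```

Emit:
play_rows --pt "4.2 4.8 0 0 0 0 1" --pt "4.2 4.8 0 0 0 0 1" --pt "4.2 4.8 0 0 0 0 1" --pt "0 0 0 0 0 0 1" --pt "0 0 0 0 0 0 1" --pt "0 0 0 0 0 0 1"

```text
clock: 13.57
eef_pos: [0.587, 0.143, 0.2425]
tool_rot: [-0.095, 0.702, 0.095, 0.7]
ft_force: [-0.2, -0.0, -0.2]
grip_width: -0.0001
```

```bash
python3 - <<'E'
from h import *
st(); ang(); balls(); show(camera("wrist"),"w3")
E
```

```text
t 13.5667 s,y,z mm -1.5254262132834515 73.09812106738065 77.50156624552592 F [-0.1893 -0.0466 -0.2264] q [ 0.2387  0.4525  0.3376  1.4589  0.0006 -0.0316]
angle mod60 [('wrist', 13404, np.float64(10.5), np.float64(1.66)), ('side', 129, np.float64(11.0), np.float64(1.59))]
wrist ball roll 10.317746053436915 r 0.12552986679511494 s -0.0012419913045979853 0.58
side ball roll 144.14146353230603 r 0.20679466784813658 s 0.09990843482698988 0.44
top ball roll 8.253255001759111 r 0.1324719814009718 s 0.0027265626162939686 0.86
```

View pics/w3.png

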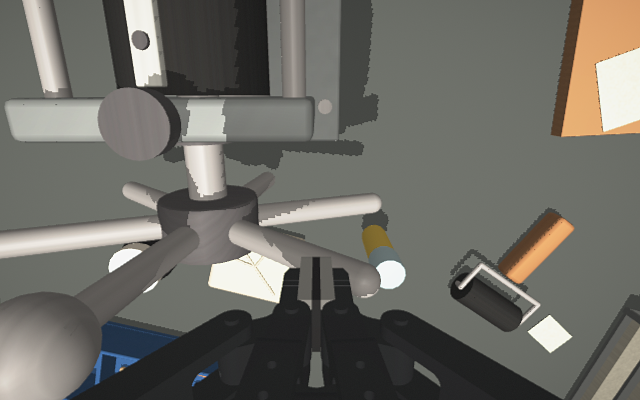

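Ball is about 10° short of up; the picture shows it large at (40,350). Finishing slowly.

Emit:
play_rows --pt "2.5 2 0 0 0 0 1" --pt "2.5 2 0 0 0 0 1" --pt "2.5 2 0 0 0 0 1" --pt "2.5 2 0 0 0 0 1" --pt "2.5 2 0 0 0 0 1" --pt "2 1.6 0 0 0 0 1" --pt "0 0 0 0 0 0 1" --pt "0 0 0 0 0 0 1" --pt "0 0 0 0 0 0 1"

```text
clock: 14.77
eef_pos: [0.5847, 0.1543, 0.2286]
tool_rot: [-0.095, 0.701, 0.095, 0.7]
ft_force: [0.7, 0.2, 0.6]
grip_width: -0.0002
```

```bash
python3 - <<'E'
from h import *
st(); ang(); balls(); ang()
E
```

```text
t 14.7667 s,y,z mm -0.7141628402737294 84.59101123334699 63.622212794528814 F [0.7165 0.1936 0.6323] q [ 0.2579  0.4551  0.3059  1.4223  0.0003 -0.0123]
angle mod60 [('wrist', 13790, np.float64(1.5), np.float64(1.61)), ('side', 128, np.float64(2.5), np.float64(1.46))]
wrist ball roll -0.3049750756517629 r 0.12320174529670881 s 0.0028792283419157238 0.92
top ball roll -0.760445082074226 r 0.13071151245419743 s 0.00048011658603989873 0.69
angle mod60 [('wrist', 13790, np.float64(1.5), np.float64(1.62)), ('side', 127, np.float64(2.0), np.float64(1.34))]
```

Emit:
play_rows --pt "-28 0 0 0 0 0 1" --pt "-28 0 0 0 0 0 1" --pt "-28 0 0 0 0 0 1" --pt "-28 0 0 0 0 0 1" --pt "-25 0 0 0 0 0 1" --pt "-25 0 0 0 0 0 1" --pt "0 0 0 0 0 0 1" --pt "0 0 0 0 0 0 1" --pt "0 0 0 0 0 0 1"

```text
clock: 16.02
eef_pos: [0.5849, 0.1541, 0.3901]
tool_rot: [-0.095, 0.701, 0.095, 0.7]
ft_force: [-0.4, -0.7, 0.1]
grip_width: 0.0
```

```bash
python3 - <<'E'
from h import *
st(); ang(); balls()
for n in("wrist","side","top"):
    p=camera(n); P=cloud(p)-C; u=np.stack([P@ax,P@yw,P[:,2]],1)
    m=(np.linalg.norm(u-[0,0,.127],axis=1)<.03)&(u[:,2]>.105); q=u[m]
    if len(q)>20:
        s=least_squares(lambda c:np.linalg.norm(q-c,axis=1)-.019,[0,0,.127],loss='soft_l1',f_scale=.002).x
        print(n,len(q),"ball fit mm",s*1000,"roll",np.degrees(np.arctan2(-s[1],s[2])))
    r=np.hypot(u[:,1],u[:,2]); k=(abs(u[:,0])<.012)&(r>.05)&(r<.125)
    for t in(-120,-60,60,120):
        e=np.radians(t); nr=np.array([0,-np.cos(e),-np.sin(e)])
        w=u[k]; a=np.degrees(np.arctan2(-w[:,1],w[:,2])); w=w[abs(a-t)<12]
        if len(w)>20: 
            l=np.hypot(w[:,1],w[:,2]); d=w@nr*1000; up=[np.percentile(d[(l>lo)&(l<lo+.03)],95 if t<0 else 5) if ((l>lo)&(l<lo+.03)).sum()>5 else None for lo in(.05,.09)]
            print(n,t,len(w),"upper edge at r65,r105 mm",up)
E
```

```text
t 16.0167 s,y,z mm -0.5836433553018098 84.33652491550019 225.11649031421808 F [-0.3588 -0.6851  0.0533] q [ 0.2576  0.4907  0.7797  1.8609 -0.     -0.0123]
angle mod60 [('wrist', 4222, np.float64(1.5), np.float64(1.25)), ('side', 250, np.float64(1.0), np.float64(1.81))]
side ball roll 108.33638049299036 r 0.5079542855817729 s -0.09899461479853741 0.34
top ball roll -3.5240064148888526 r 0.0019035994552526257 s -0.0007976898607616146 0.54
wrist 2207 ball fit mm [  1.5689  -2.9045 125.5358] roll 1.3253986973732146
wrist -120 730 upper edge at r65,r105 mm [np.float64(8.886129160076948), np.float64(9.650374577621154)]
wrist -60 1149 upper edge at r65,r105 mm [np.float64(8.946639722807632), np.float64(9.794493742972211)]
wrist 60 1452 upper edge at r65,r105 mm [np.float64(-6.081102319282172), np.float64(-5.133683893396281)]
wrist 120 496 upper edge at r65,r105 mm [np.float64(-5.87376301969648), np.float64(-5.106216872010939)]
side 134 ball fit mm [ -0.2272  -0.7822 126.7992] roll 0.3534475434926958
side -120 121 upper edge at r65,r105 mm [np.float64(12.109751353194326), np.float64(15.128879390576364)]
side -60 37 upper edge at r65,r105 mm [np.float64(8.697972027119496), np.float64(9.907865611878506)]
top 154 ball fit mm [  0.3101   1.1152 126.5948] roll -0.5047246538432975
top 60 131 upper edge at r65,r105 mm [np.float64(-9.088075564153874), np.float64(-10.072546200522755)]
top 120 94 upper edge at r65,r105 mm [np.float64(-4.843052264167541), np.float64(-4.765720485543781)]
```

```bash
python3 - <<'E'
from h import *
p=camera("wrist"); show(p,"w4"); ang(); st()
p=camera("side")
for t in("glue_stick","ink_jar","plaster_tile"): print(t,[(np.array(q["centre"]),round(q["confidence"],2)) for q in pinpoint(t,p)[:1]])
E
```

```text
angle mod60 [('wrist', 4209, np.float64(1.5), np.float64(1.23)), ('side', 250, np.float64(1.5), np.float64(1.89))]
t 16.7167 s,y,z mm -0.5750282781606618 84.3438086962303 226.04656136946426 F [-0.1255 -0.5341 -0.213 ] q [ 0.2576  0.4902  0.7815  1.8619 -0.     -0.0123]
glue_stick [(array([0.6101, 0.0746, 0.2896]), 0.61)]
ink_jar [(array([ 0.7365, -0.0136, -0.0011]), 0.73)]
plaster_tile [(array([ 0.7097,  0.0999, -0.0011]), 0.93)]
```

View pics/w4.png

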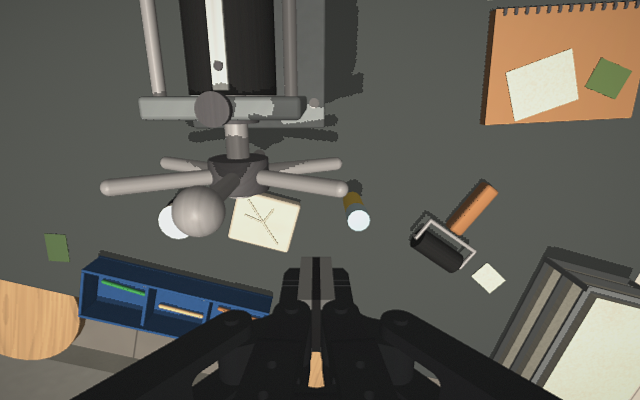

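The ball spoke is up, with the ball at (198,212) straight above the hub. The glue stick, jar and tile are undisturbed and the hand is clear. Handing in.

```bash
python3 -c "
from workcell import *
print(job_done())"
```

```text
the job is handed in; nothing more can be done
None
```

The ball spoke now points straight up to within about 1.5°, and I handed the job in at about 17 s on the robot's clock. I pushed the top spokes toward +y in three gentle strokes with shut fingertips, taking the ball's roll from about 170° to 122°, 60° and then roughly 0°. I then lifted the hand about 225 mm above the hub, beside the wheel.

**Final angle:** fitting the ball in each camera's depth image gave 1.3° (wrist), 0.35° (side) and -0.5° (top). A spoke fit gave 1 to 1.5°. I left this small remainder uncorrected.

**At rest:** two readings 0.7 s apart matched to within the measuring noise, and the force readings were near zero.

**Other objects:** the jar and tile were found within about 5 mm of their first positions. In its last look the network mistook the ball for the glue stick. The picture shows the glue stick standing, and the brayer and sketchbook lying as before. I never went near the white book or the mug and did not re-measure them.

**Readings I discarded:** after the hand was lifted, the network's ball readings from the side and top cameras were wrong, so I used the ball and spoke fits instead. An early free fit of the hub height also gave 179 mm, and I discarded it in favour of 165 mm, which the spoke edges support.

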